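# Stroke the probe row of a gauging fixture

### The job

Check that the five sprung probes of the gauging fixture move freely: run the fingertips in one light pass along the curved row of domed buttons, starting at the end where the tall locating post stands and taking every button in turn, so that each one dips a little and springs back. Do not push any button to the bottom of its travel, and stay down close to the button tops (within a centimetre or so) while crossing from one to the next. Grasp nothing, push gently, knock neither the post nor the loose gauges round the fixture, and finish clear of the fixture with all buttons up.

Things in the scene. Friction and masses are not known exactly. Their poses are not given: they have to be found in the camera images.
- fixture: Probe fixture, bolted to the worktop: a grey plate 85 x 300 mm, 16 mm thick, carrying five sprung gauging probes in a curved row. Origin: centre of the plate's underside, on the worktop; z up, y along the plate's length, x across it (the middle probe lies towards +x, the row bows that way).
- locating_post: Tall thin steel post, 12 mm across, with a tapered top 74 mm above the worktop, fixed in the hole at one end of the plate (either end, it changes), 43 mm outward of the last button there. It marks the end where the pass begins. Origin: its foot, 18 mm above the worktop.
- flush_plug: Low round steel plug, 14 mm across, 4 mm high, in the hole at the other end of the plate. Origin: its foot, 18 mm above the worktop.
- button_1 (a point): Top point of the domed steel button of the probe at the +y end of the fixture. The button is 28 mm across (dome radius 20 mm, 5.7 mm high over a 3.5 mm rim); its top is 50 mm above the worktop at rest and goes down with the button. Buttons are 48 mm apart centre to centre along the row.
- button_2 (a point): Top point of the domed steel button of the probe second from the +y end. The button is 28 mm across (dome radius 20 mm, 5.7 mm high over a 3.5 mm rim); its top is 50 mm above the worktop at rest and goes down with the button. Buttons are 48 mm apart centre to centre along the row.
- button_3 (a point): Top point of the domed steel button of the probe in the middle. The button is 28 mm across (dome radius 20 mm, 5.7 mm high over a 3.5 mm rim); its top is 50 mm above the worktop at rest and goes down with the button. Buttons are 48 mm apart centre to centre along the row.
- button_4 (a point): Top point of the domed steel button of the probe second from the -y end. The button is 28 mm across (dome radius 20 mm, 5.7 mm high over a 3.5 mm rim); its top is 50 mm above the worktop at rest and goes down with the button. Buttons are 48 mm apart centre to centre along the row.
- button_5 (a point): Top point of the domed steel button of the probe at the -y end of the fixture. The button is 28 mm across (dome radius 20 mm, 5.7 mm high over a 3.5 mm rim); its top is 50 mm above the worktop at rest and goes down with the button. Buttons are 48 mm apart centre to centre along the row.
- probe_1 (a joint): How far the button at the +y end of the fixture is pressed down, m: 0 = up, 0.010 = bottomed. Spring: about 0.9 N to start, 3 to 4 N at the bottom; it springs back by itself.
- probe_2 (a joint): How far the button second from the +y end is pressed down, m: 0 = up, 0.010 = bottomed. Spring: about 0.9 N to start, 3 to 4 N at the bottom; it springs back by itself.
- probe_3 (a joint): How far the button in the middle is pressed down, m: 0 = up, 0.010 = bottomed. Spring: about 0.9 N to start, 3 to 4 N at the bottom; it springs back by itself.
- probe_4 (a joint): How far the button second from the -y end is pressed down, m: 0 = up, 0.010 = bottomed. Spring: about 0.9 N to start, 3 to 4 N at the bottom; it springs back by itself.
- probe_5 (a joint): How far the button at the -y end of the fixture is pressed down, m: 0 = up, 0.010 = bottomed. Spring: about 0.9 N to start, 3 to 4 N at the bottom; it springs back by itself.
- gap_12 (a point): Point half-way between button_1 and button_2, at the height of the resting button tops (50 mm above the worktop).
- gap_23 (a point): Point half-way between button_2 and button_3, at the height of the resting button tops (50 mm above the worktop).
- gap_34 (a point): Point half-way between button_3 and button_4, at the height of the resting button tops (50 mm above the worktop).
- gap_45 (a point): Point half-way between button_4 and button_5, at the height of the resting button tops (50 mm above the worktop).
- setting_ring_1: Bystander: loose steel setting ring, 52 mm across, 12 mm high, on the worktop. Origin: centre of its underside.
- plug_gauge: Bystander: loose plug gauge, a rod about 17 x 92 x 15 mm lying on the worktop. Origin: centre of its underside.
- v_block: Bystander: loose steel V-block, 44 x 36 x 34 mm, on the worktop. Origin: centre of its underside.

How it is judged:
On the way, in this order (a step that is already met when the one before it is completed fails the run):
1. the button next to the locating post is dipped by more than 1 mm by the fingers (((horizontal distance between locating_post and button_1 below 0.08 m and value of joint probe_1 above 0.001 m and contact force between the fingers and fixture above 0.1 N) or (horizontal distance between locating_post and button_5 below 0.08 m and value of joint probe_5 above 0.001 m and contact force between the fingers and fixture above 0.1 N))), for 0.1 s.
2. the fingertips cross to the next button low, within about 18 mm above the button tops (((horizontal distance between locating_post and button_1 below 0.08 m and horizontal distance between the grasp point and gap_12 below 0.016 m and z of the grasp point in the frame of fixture below 0.088 m) or (horizontal distance between locating_post and button_5 below 0.08 m and horizontal distance between the grasp point and gap_45 below 0.016 m and z of the grasp point in the frame of fixture below 0.088 m))), for 0.02 s.
3. the second button is dipped by more than 1 mm by the fingers (((horizontal distance between locating_post and button_1 below 0.08 m and value of joint probe_2 above 0.001 m and contact force between the fingers and fixture above 0.1 N) or (horizontal distance between locating_post and button_5 below 0.08 m and value of joint probe_4 above 0.001 m and contact force between the fingers and fixture above 0.1 N))), for 0.1 s.
4. the fingertips cross to the next button low, within about 18 mm above the button tops (((horizontal distance between locating_post and button_1 below 0.08 m and horizontal distance between the grasp point and gap_23 below 0.016 m and z of the grasp point in the frame of fixture below 0.088 m) or (horizontal distance between locating_post and button_5 below 0.08 m and horizontal distance between the grasp point and gap_34 below 0.016 m and z of the grasp point in the frame of fixture below 0.088 m))), for 0.02 s.
5. the middle button is dipped by more than 1 mm by the fingers (((horizontal distance between locating_post and button_1 below 0.08 m and value of joint probe_3 above 0.001 m and contact force between the fingers and fixture above 0.1 N) or (horizontal distance between locating_post and button_5 below 0.08 m and value of joint probe_3 above 0.001 m and contact force between the fingers and fixture above 0.1 N))), for 0.1 s.
6. the fingertips cross to the next button low, within about 18 mm above the button tops (((horizontal distance between locating_post and button_1 below 0.08 m and horizontal distance between the grasp point and gap_34 below 0.016 m and z of the grasp point in the frame of fixture below 0.088 m) or (horizontal distance between locating_post and button_5 below 0.08 m and horizontal distance between the grasp point and gap_23 below 0.016 m and z of the grasp point in the frame of fixture below 0.088 m))), for 0.02 s.
7. the fourth button is dipped by more than 1 mm by the fingers (((horizontal distance between locating_post and button_1 below 0.08 m and value of joint probe_4 above 0.001 m and contact force between the fingers and fixture above 0.1 N) or (horizontal distance between locating_post and button_5 below 0.08 m and value of joint probe_2 above 0.001 m and contact force between the fingers and fixture above 0.1 N))), for 0.1 s.
8. the fingertips cross to the next button low, within about 18 mm above the button tops (((horizontal distance between locating_post and button_1 below 0.08 m and horizontal distance between the grasp point and gap_45 below 0.016 m and z of the grasp point in the frame of fixture below 0.088 m) or (horizontal distance between locating_post and button_5 below 0.08 m and horizontal distance between the grasp point and gap_12 below 0.016 m and z of the grasp point in the frame of fixture below 0.088 m))), for 0.02 s.
9. the last button is dipped by more than 1 mm by the fingers (((horizontal distance between locating_post and button_1 below 0.08 m and value of joint probe_5 above 0.001 m and contact force between the fingers and fixture above 0.1 N) or (horizontal distance between locating_post and button_5 below 0.08 m and value of joint probe_1 above 0.001 m and contact force between the fingers and fixture above 0.1 N))), for 0.1 s.
At the end, for the whole second after the job is handed in: All five buttons are up again (less than 1 mm down) and the setting ring, plug gauge and V-block lie still within 10 mm of where they were (value of joint each of probe_1, probe_2, probe_3, probe_4, probe_5 below 0.001 m and distance of each of setting_ring_1, plug_gauge, v_block from where it was at the start of the episode below 0.01 m and linear speed of each of setting_ring_1, plug_gauge, v_block below 0.02 m/s); the robot touches nothing.
It fails at once if a button is pushed to the bottom of its travel (more than 9 mm of 10) (value of joint any of probe_1, probe_2, probe_3, probe_4, probe_5 above 0.009 m).
It fails at once if the fingers press or pull on the fixture with more than 20 N (contact force between the fingers and fixture above 20 N).
It fails at once if the arm or gripper knocks the post (contact force between anything else and locating_post above 3 N).
It fails at once if the fingers press on or pinch a loose gauge (more than 2 N) (contact force between the fingers and setting_ring_1 above 2 N or contact force between the fingers and plug_gauge above 2 N or contact force between the fingers and v_block above 2 N).
It fails at once if a loose gauge is lifted or shifted by more than 10 mm (distance of any of setting_ring_1, plug_gauge, v_block from where it was at the start of the episode above 0.01 m).
It also fails if it takes over 43 s, if anything falls off the work surface, if the arm or the gripper's body presses on something with over 40 N, if the wrist force passes 120 N, or if a joint passes its speed limit or range.

### The arm

A 6-joint arm with a two-finger parallel gripper is mounted at the origin on a cart in front of the work surface, level with it; the furniture and walls round the work are solid. World frame = base frame: x ahead of the robot, y to its left, z up, the work surface at z = 0. Lengths are in m, angles in rad, forces in N, time in s.
With the tool pointing down it reaches from about 0.35 to 0.775 m from the base axis. Payload 7.3 kg.
Tool frame: the origin (TCP) lies at the very end of the fingers, on their centre line; the grasp point (between the pads) lies 19 mm behind it; z points along the fingers, y is the direction in which the jaws open and shut (so a half turn about z gives the same grasp; the last joint's range is limited). The gripper opens to 92 mm and grips with 3 to 60 N. Pads are 19 mm wide; open, the fingers measure 130 mm over their backs; the gripper's body (75 mm by 190 mm) begins 47 mm behind the grasp point.
Start: joints at [0.978, 0.342, 1.524, -0, 1.275, -0.146], TCP at [0.227, 0.473, 0.227] pointing down, gripper open.
Joint ranges: [-2.53, 2.53], [-0.77, 2.02], [0.04, 2.7], [-1, 4.14], [0.28, 2.66], [-3.11, 3.11]. Speed limits (rad/s): [2.57, 2.57, 3.14, 3.14, 3.14, 3.14].

### API

Orientations are given as [roll, pitch, yaw] about the fixed x, y, z axes, in that order (R = Rz(yaw) Ry(pitch) Rx(roll)).
In Python, from cell import monitor, eyes, order gives the robot as it stands. The module is installed in compiled form; this text tells all that it offers.
- The arm moves only by the tool carry_out, never from a script. Its argument "targets" is a list of rows, each a list of 2 entries, a list of its own where there are three numbers: the shift along the tool's x, y, z in m, then the turn about the tool's z in rad. In form: [[[dx, dy, dz], twist], ...]. A call has 1 to 10 rows; each row shifts and turns the pose as measured when the row begins, along the tool's axes as they then stand; what a row does not reach is not made up. A row lasts 1/8 s, in which the tool goes at most 62.5 mm and 10.7 degrees, less where a joint would pass 70% of its speed; a pose out of reach is approached as far as the arm can. A call is refused whole if a number of a shift passes 0.0625 or a number of a turn 0.188, either way. A call with a gripper value outside its range is refused whole. "fingers" is the closure, from 0 (fully open) to 1 (shut), set as the call begins (left out, the last holds). The fingers move at their own pace and stop on an object; "grip_force" is the grip in N (left out, the last holds). Time passes only in rows, so rows that do not move let the fingers close. It gives the time, the measured TCP pose, the force and the opening at its end, in the units of the state.
- monitor.observe(): the state, without advancing time (a new reading comes with each control period).
- eyes.read_camera(name): name is "scene" or "side" or "wrist"; returns the picture (400x640x3 uint8, red, green, blue); there is no depth.
- eyes.camera_info(name): a dict with "K" (3x3 intrinsics, pixels), "rvec" (rotation vector, rad) and "tvec" (3), from world to camera coordinates, as OpenCV has them. Camera axes: x right, y down, z forward; pixel columns grow to the right and rows downward; lengths in m; the calibration is good to about 2 mm. A picture is of the moment at which its call begins: read the wrist's pose just before it. camera_info takes no time and is no camera call; for the wrist camera it gives the pose at the moment of the call.
- order.hand_in(): hands the job in, once; it reports no verdict.
The state is a dict: "time": time; "qpos": joint angles; "qvel": joint speeds; "joint_efforts": joint torques, N m; "tool_pos": TCP position; "tool_rot": TCP orientation; "contact_force": force on the tool from outside, world axes, zero at the start; "torque": the same for the moment, N m; "opening": finger opening in m.
Only numpy, scipy, OpenCV 4.12 (cv2) and the standard library are available. Lean on these libraries where they do the work, as an engineer would, in place of code of your own. Each camera call takes 0.05 s, during which the arm holds its last target.

## Working session

There is one attempt and no reset: what is moved stays moved. The work goes in short steps, Python scripts to look and compute and a tool call to move; the robot and the scene stay as the last step left them, time stands still between calls to the robot, and variables do not carry over. Pictures are saved under pics/ and viewed, and the job is handed in when it is done.

Besides the shell and the picture viewer there is one more tool, called after "Emit:" by a JSON object that holds its "name" and its "arguments". carry_out: Moves the arm, as the interface text tells. Its arguments: {"type":"object","properties":{"targets":{"type":"array","items":{"type":"array"}},"fingers":{"type":"number"},"grip_force":{"type":"number"}},"required":["targets"]}

```bash
mkdir -p pics
python3 - <<'E'
from cell import monitor, eyes, order
import cv2
print(monitor.observe())
for n in ["scene","side","wrist"]:
    i=eyes.camera_info(n); print(n,i)
    cv2.imwrite(f"pics/{n}0.png",eyes.read_camera(n)[:,:,::-1])
E
```

```text
{'time': 0.0, 'qpos': array([ 9.77971840e-01,  3.42741788e-01,  1.52502358e+00, -5.08160689e-06,
        1.27539824e+00, -1.45976577e-01]), 'qvel': array([-0.00107746, -0.00124245, -0.0014925 , -0.00018872, -0.00123954,
        0.00036357]), 'joint_efforts': array([ 5.92904726e-04, -4.31233943e+01, -2.44229168e+01,  7.15755788e-02,
        5.59384050e-02, -1.43162360e-04]), 'tool_pos': array([0.226604  , 0.47312217, 0.22603278]), 'tool_rot': array([-3.14003770e+00, -2.23701514e-04,  2.69474605e+00]), 'contact_force': array([0.15468537, 0.12320546, 0.21527795]), 'torque': array([-0.0252043 ,  0.04592756, -0.0085723 ]), 'opening': 0.09170529791780468}
scene {'K': array([[464.39871451,   0.        , 319.6880978 ],
       [  0.        , 464.39871451, 201.82319545],
       [  0.        ,   0.        ,   1.        ]]), 'rvec': array([ 2.05293715, -0.74020261,  0.37479953]), 'tvec': array([-0.41552547,  0.27135026,  0.61173891])}
side {'K': array([[414.7907237 ,   0.        , 318.54866922],
       [  0.        , 414.7907237 , 202.69522346],
       [  0.        ,   0.        ,   1.        ]]), 'rvec': array([ 1.93288887, -0.40827513,  0.28705924]), 'tvec': array([-0.50829841,  0.16009721,  0.58823131])}
wrist {'K': array([[354.81640933,   0.        , 323.72375384],
       [  0.        , 354.81640933, 194.19334318],
       [  0.        ,   0.        ,   1.        ]]), 'rvec': array([-2.45192954, -1.54600598, -0.2135476 ]), 'tvec': array([-0.52275634, -0.0346263 ,  0.38987186])}
```

View pics/scene0.png

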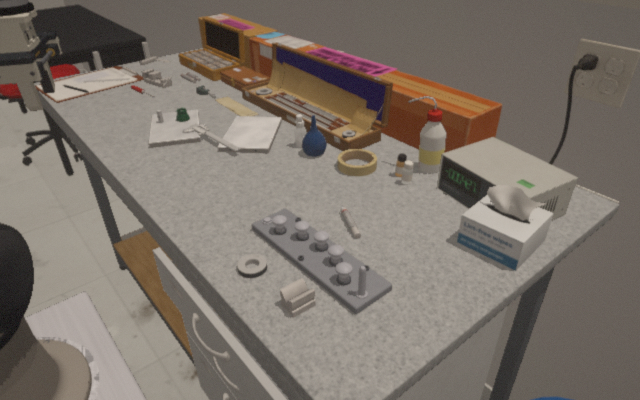

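View pics/side0.png

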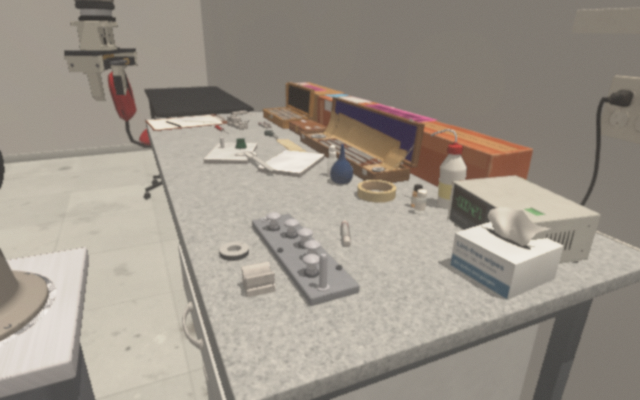

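View pics/wrist0.png

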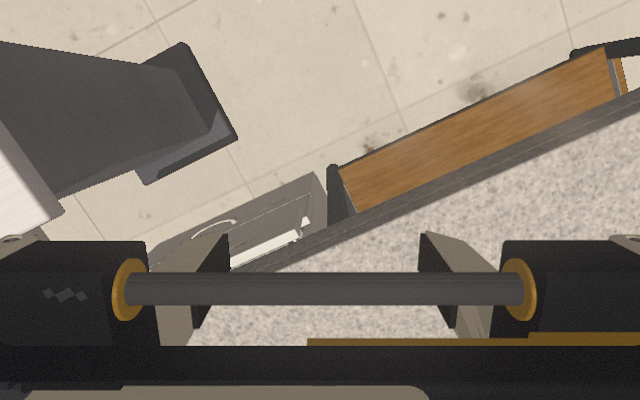

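The scene and side pictures show the grey fixture with five buttons. The post stands at the right-hand end (about 362,280 in scene and 324,270 in side). The ring and V-block are on the robot's side of it and the rod is on the far side. I'll enlarge both pictures to measure.

Run:
```python
import cv2
a=cv2.imread("pics/scene0.png")[190:320,220:410]; b=cv2.imread("pics/side0.png")[190:310,205:375]
cv2.imwrite("pics/sc_crop.png",cv2.resize(a,None,fx=4,fy=4,interpolation=cv2.INTER_CUBIC))
cv2.imwrite("pics/si_crop.png",cv2.resize(b,None,fx=4,fy=4,interpolation=cv2.INTER_CUBIC))
```

```text
(no output)
```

View pics/sc_crop.png

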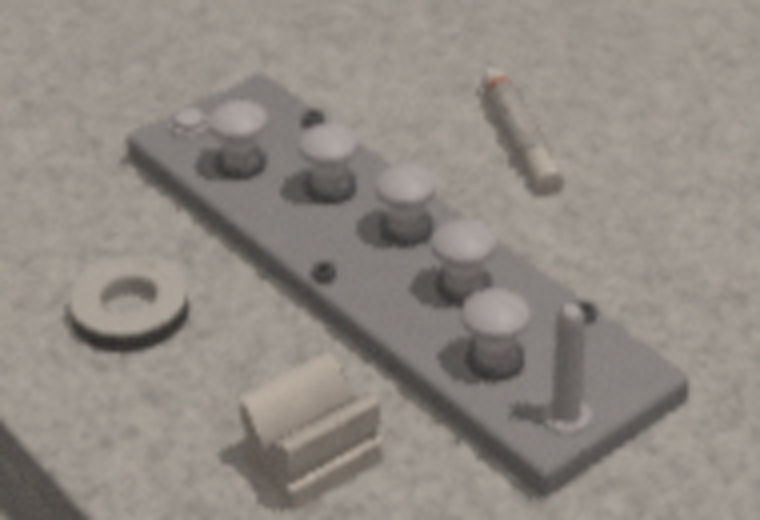

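View pics/si_crop.png

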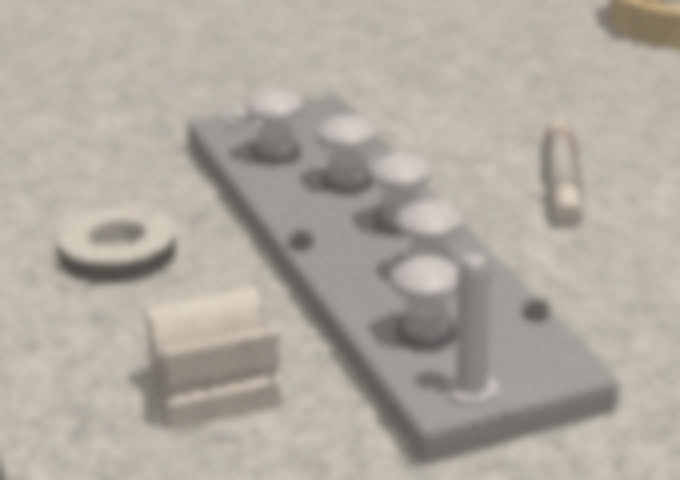

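```bash
cat > h.py <<'E'
import numpy as np, cv2
from cell import eyes
def P(n,info=None):
    i=info or eyes.camera_info(n); R=cv2.Rodrigues(i["rvec"])[0]
    return i["K"]@np.c_[R,i["tvec"]]
def onplane(Pm,uv,z):
    H=np.c_[Pm[:,0],Pm[:,1],Pm[:,2]*z+Pm[:,3]]
    return cv2.perspectiveTransform(np.float64(uv).reshape(-1,1,2),np.linalg.inv(H)).reshape(-1,2)
E
python3 - <<'E'
from h import *
np.set_printoptions(precision=4,suppress=True)
sc=np.array([(238,122),(328,148),(406,188),(464,243),(496,315),(571,306),(130,138),(545,470),(687,376)])/4+[220,190]-.375
si=np.array([(275,106),(346,134),(400,172),(428,220),(425,277),(473,258),(190,122),(425,438),(615,385)])/4+[205,190]-.375
A,B=P("scene"),P("side")
X=cv2.triangulatePoints(A,B,sc.T,si.T);X=(X[:3]/X[3]).T
print(X)
z=[.046]*5+[.074]+[.016]*3
for k in range(9): print(onplane(A,sc[k],z[k])[0],onplane(B,si[k],z[k])[0])
E
```

```text
[[ 0.4874  0.0608  0.0428]
 [ 0.5074  0.0165  0.0432]
 [ 0.5154 -0.0308  0.0436]
 [ 0.5092 -0.0775  0.0442]
 [ 0.489  -0.1211  0.0445]
 [ 0.4918 -0.1607  0.0738]
 [ 0.4592  0.1166  0.0155]
 [ 0.4673 -0.1744  0.0107]
 [ 0.5474 -0.1749  0.0127]]
[0.4846 0.0568] [0.4858 0.0547]
[0.5045 0.013 ] [0.5062 0.0118]
[ 0.513  -0.0334] [ 0.5143 -0.0345]
[ 0.5077 -0.0792] [ 0.508  -0.0805]
[ 0.4877 -0.1224] [ 0.4882 -0.1233]
[ 0.4923 -0.1605] [ 0.4909 -0.1616]
[0.4586 0.1157] [0.4593 0.116 ]
[ 0.465  -0.1775] [ 0.4629 -0.1823]
[ 0.5458 -0.1768] [ 0.5435 -0.18  ]
```

Emit:
{"name": "carry_out", "arguments": {"targets": [[[0,0,0],0.187],[[0,0,0],0.187],[[0,0,0],0.187],[[0,0,0],0.187],[[0,0,0],0.187],[[0,0,0],0.187]], "fingers": 1, "grip_force": 5}}

```text
time: 0.9
tool_pos: [0.226, 0.4722, 0.2243]
tool_rot: [-3.138, 0.005, 1.564]
contact_force: [0.3, -0.3, -0.7]
opening: 0.0365
```

Emit:
{"name": "carry_out", "arguments": {"targets": [[[-0.05,0.03,-0.005],0],[[-0.05,0.03,0],0],[[-0.05,0.03,0],0],[[-0.05,0.03,0],0],[[-0.05,0.03,0],0],[[-0.05,0.03,0],0],[[-0.05,0.03,0],0],[[-0.05,0.03,0],0],[[-0.05,0.03,0],0]]}}

```text
time: 2.02
tool_pos: [0.4982, 0.0095, 0.2293]
tool_rot: [-3.139, 0.004, 1.569]
contact_force: [0.9, 0.1, 0.4]
opening: 0.0002
```

Run:
```python
from h import *
from cell import monitor
s=monitor.observe(); i=eyes.camera_info("wrist")
R=cv2.Rodrigues(i["rvec"])[0]; print(s["time"],s["tool_pos"],s["tool_rot"],s["opening"],"cam",-R.T@i["tvec"],R)
np.savez("w1.npz",**i)
cv2.imwrite("pics/w1.png",eyes.read_camera("wrist")[:,:,::-1])
```

```text
2.025 [0.49821189 0.00951333 0.22930369] [-3.13850219  0.0042338   1.56881986] 0.00016628637116588104 cam [0.49801476 0.08246    0.38647392] [[ 9.99996033e-01 -1.08919190e-03 -2.59752522e-03]
 [-3.24754541e-04 -9.60641427e-01  2.77791187e-01]
 [-2.79785824e-03 -2.77789241e-01 -9.60637970e-01]]
```

View pics/w1.png

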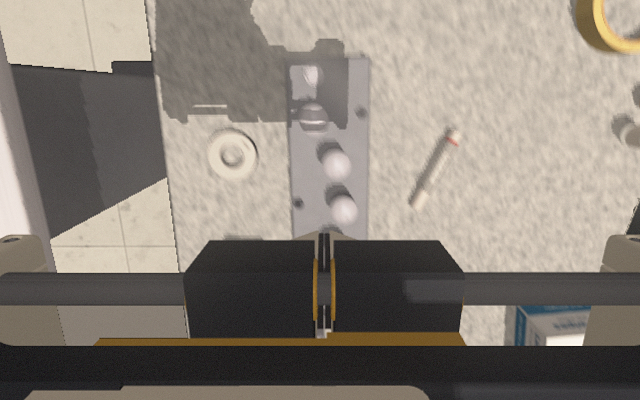

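The wrist picture shows the flush-plug end of the plate at the top (305,60), the +y buttons at about (312,77), (313,117), (336,164) and (344,209), and the ring and rod to either side. I'll move towards -y to bring the post end into view.

Emit:
{"name": "carry_out", "arguments": {"targets": [[[-0.05,0,0],0],[[-0.05,0,0],0],[[-0.05,0,0],0],[[-0.05,0,0],0],[[-0.03,0,0],0],[[0,0,0],0]]}}

```text
time: 2.82
tool_pos: [0.4995, -0.2343, 0.2283]
tool_rot: [-3.138, 0.006, 1.562]
contact_force: [-0.1, -0.2, -0.2]
opening: 0.0004
```

Run:
```python
from h import *
from cell import monitor
s=monitor.observe(); i=eyes.camera_info("wrist")
R=cv2.Rodrigues(i["rvec"])[0]; print(s["time"],s["tool_pos"],s["tool_rot"],s["opening"],"cam",-R.T@i["tvec"])
np.savez("w2.npz",**i)
im=eyes.read_camera("wrist")[:,:,::-1]
cv2.imwrite("pics/w2.png",im)
cv2.imwrite("pics/w2c.png",cv2.resize(im[0:245,240:440],None,fx=2.4,fy=2.4,interpolation=cv2.INTER_CUBIC))
im=cv2.imread("pics/w1.png")
cv2.imwrite("pics/w1c.png",cv2.resize(im[40:240,240:440],None,fx=3,fy=3,interpolation=cv2.INTER_CUBIC))
```

```text
2.825 [ 0.49954464 -0.23431804  0.22832172] [-3.13789435  0.00618341  1.56241651] 0.00037407649897343266 cam [ 0.49991582 -0.16106196  0.38533129]
```

View pics/w2c.png

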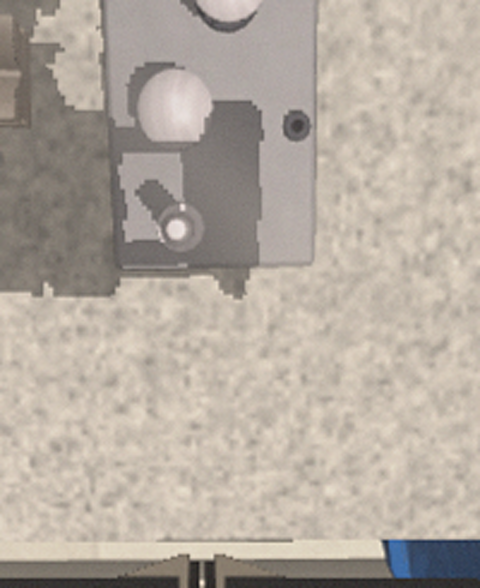

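View pics/w1c.png

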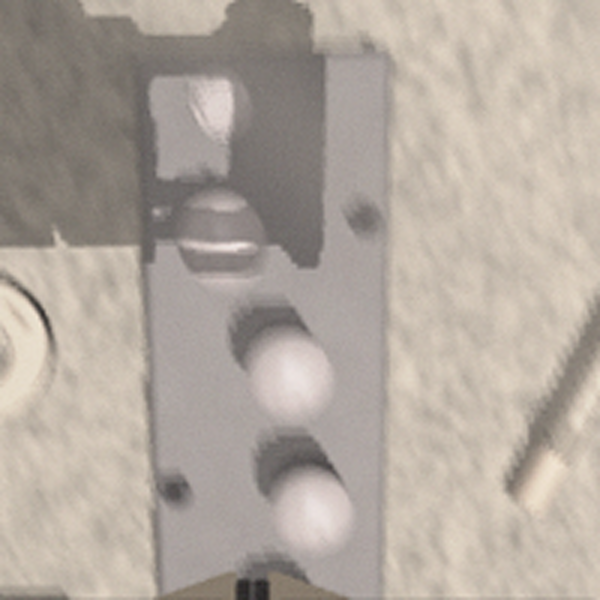

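Run:
```python
from h import *
np.set_printoptions(precision=4,suppress=True)
W1,W2=[P("",dict(np.load(f))) for f in("w1.npz","w2.npz")]
a=np.array([(216,115),(220,235),(291,375),(312,508)])/3+[240,40]-.33
print("w1",onplane(W1,a,.045))
b=np.array([(175,105)])/2.4+[240,0]-.3
print("b5",onplane(W2,b,.045),"tip",onplane(W2,np.array([(176,229)])/2.4+[240,0]-.3,.074),"foot",onplane(W2,np.array([(181,229)])/2.4+[240,0]-.3,.018))
print(onplane(W2,np.array([(313,263),(117,265),(317,0),(104,0)])/2.4+[240,0]-.3,.016))
print(onplane(W1,np.array([(388,57),(145,57),(158,560)])/3+[240,40]-.33,.016))
# scene re-evaluation with z .0445
sc=np.array([(238,122),(328,148),(406,188),(464,243),(496,315)])/4+[220,190]-.375
si=np.array([(275,106),(346,134),(400,172),(428,220),(425,277)])/4+[205,190]-.375
print((onplane(P("scene"),sc,.0445)+onplane(P("side"),si,.0445))/2)
```

```text
w1 [[ 0.4861  0.0944]
 [ 0.487   0.0585]
 [ 0.5097  0.0138]
 [ 0.5172 -0.0319]]
b5 [[ 0.4892 -0.1205]] tip [[ 0.4898 -0.1644]] foot [[ 0.4901 -0.1651]]
[[ 0.5456 -0.1793]
 [ 0.4628 -0.1795]
 [ 0.5442 -0.0796]
 [ 0.4613 -0.0789]]
[[ 0.5414  0.1134]
 [ 0.4621  0.1135]
 [ 0.4619 -0.062 ]]
[[ 0.4863  0.0582]
 [ 0.5065  0.0147]
 [ 0.5148 -0.0318]
 [ 0.509  -0.0779]
 [ 0.489  -0.121 ]]
```

The four views agree to about 2 mm. Post to button_5 comes out at 43.5 mm, where 43 is given, and the button spacing at about 47 mm, where 48 is given. I start at button_5, going above it first and then down near its top.

Emit:
{"name": "carry_out", "arguments": {"targets": [[[0.04,-0.005,0],0],[[0.04,-0.005,0],0],[[0.03,0,0],0],[[0,0,0.04],0],[[0,0,0.04],0],[[0,0,0.03],0],[[0,0,0],0]]}}

```text
time: 3.75
tool_pos: [0.4884, -0.1087, 0.116]
tool_rot: [-3.139, 0.003, 1.573]
contact_force: [0.4, -0.4, 0.8]
opening: 0.0006
```

Run:
```python
from h import *
from cell import monitor
s=monitor.observe(); print(s["time"],s["tool_pos"],s["tool_rot"],s["contact_force"])
for n in["scene","side"]:
  im=eyes.read_camera(n)[:,:,::-1]; cv2.imwrite(f"pics/{n}1.png",cv2.resize(im[130:330,200:420],None,fx=3,fy=3,interpolation=cv2.INTER_CUBIC))
```

```text
3.75 [ 0.48844943 -0.1087209   0.11601952] [-3.13865148e+00  2.60317426e-03  1.57329578e+00] [ 0.41208477 -0.42703855  0.8414325 ]
```

View pics/side1.png

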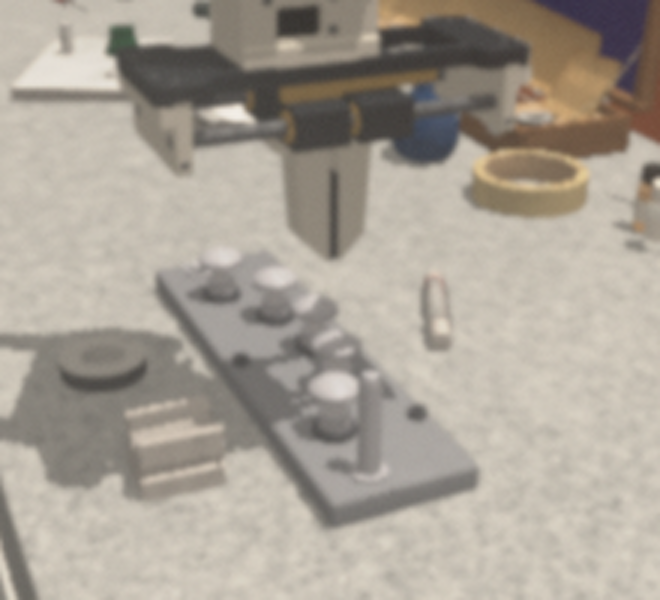

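The side view shows the closed, tapered fingertips at about (333,258), above the buttons, with nothing touched. I'll correct the 12 mm overshoot and go down to just above button_5.

Emit:
{"name": "carry_out", "arguments": {"targets": [[[-0.012,0,0.02],0],[[0,0,0.02],0],[[0,0,0.01],0],[[0,0,0.004],0],[[0,0,0],0]]}}

```text
time: 4.47
tool_pos: [0.4956, -0.1229, 0.0705]
tool_rot: [3.127, 0.01, 1.574]
contact_force: [-0.3, 0.7, 0.4]
opening: 0.0004
```

Emit:
{"name": "carry_out", "arguments": {"targets": [[[0,-0.006,0.006],0],[[0,0,0],0]]}}

```text
time: 4.72
tool_pos: [0.4897, -0.1231, 0.065]
tool_rot: [3.125, 0.01, 1.575]
contact_force: [-0.1, -0.3, 0.5]
opening: 0.0004
```

Run:
```python
from h import *
from cell import monitor
for k in range(3):
  s=monitor.observe(); print(s["time"],s["tool_pos"],s["tool_rot"],s["contact_force"])
  im=eyes.read_camera("scene" if k else "side")[:,:,::-1]; cv2.imwrite(f"pics/a{k}.png",cv2.resize(im[150:330,220:420],None,fx=3,fy=3,interpolation=cv2.INTER_CUBIC))
```

```text
4.725 [ 0.48968054 -0.12305839  0.0650156 ] [3.12517746 0.01032225 1.5746105 ] [-0.13932926 -0.25133193  0.52075746]
4.775 [ 0.4902316  -0.12324164  0.0653243 ] [3.12420909 0.01069878 1.57460464] [0.99832381 0.5090665  0.05831343]
4.825 [ 0.49045269 -0.12333016  0.06542143] [3.12389725 0.01084992 1.57458658] [ 0.91957257  0.1381595  -1.11178937]
```

View pics/a0.png

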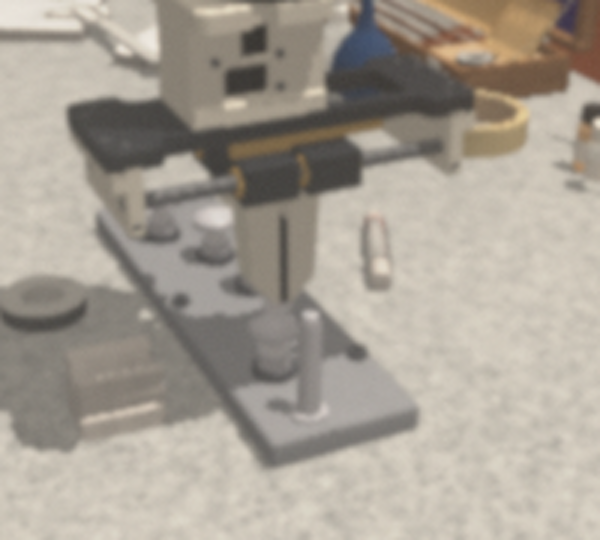

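View pics/a1.png

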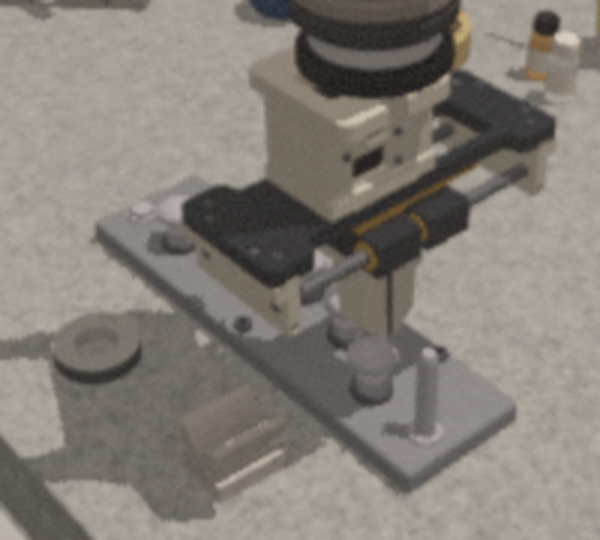

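Both views show the fingertips just above button_5 and clear of the post, with tips at about (315,251) in side and (350,262) in scene. I'll check where the tips triangulate to.

Run:
```python
from h import *
A,B=P("scene"),P("side")
X=cv2.triangulatePoints(A,B,np.array([[349.7],[261.5]]),np.array([[314.7],[250.5]]));print((X[:3]/X[3]).T)
from cell import monitor
for p in [(.490,-.123,.065),(.489,-.121,.05)]:
  for M in(A,B):
    q=M@np.r_[p,1];q=q[:2]/q[2];print(p,q,(q-[220,150])*3)
```

```text
[[ 0.49059955 -0.13312992  0.06588632]]
(0.49, -0.123, 0.065) [345.07926356 259.07659789] [375.23779069 327.22979368]
(0.49, -0.123, 0.065) [311.90646927 247.95980529] [275.7194078  293.87941587]
(0.489, -0.121, 0.05) [343.67771735 265.73588191] [371.03315205 347.20764573]
(0.489, -0.121, 0.05) [310.78085238 255.8950533 ] [272.34255714 317.6851599 ]
```

Emit:
{"name": "carry_out", "arguments": {"targets": [[[0.001,-0.001,0.006],0],[[0,0,0.004],0],[[0,0,0.003],0],[[0,0,0],0]]}}

```text
time: 5.38
tool_pos: [0.4898, -0.1224, 0.0514]
tool_rot: [3.124, 0.011, 1.575]
contact_force: [0.6, 0.2, 0.4]
opening: 0.0006
```

Emit:
{"name": "carry_out", "arguments": {"targets": [[[0,0,0.003],0],[[0,0,0.003],0],[[0,0,0],0],[[0,0,0],0]]}}

```text
time: 5.88
tool_pos: [0.4902, -0.1226, 0.0454]
tool_rot: [3.123, 0.011, 1.575]
contact_force: [-1.5, -0.7, 2.1]
opening: 0.0002
```

Run:
```python
from h import *
from cell import monitor
for k in range(4):
  s=monitor.observe(); print(s["time"],s["tool_pos"],s["contact_force"])
  im=eyes.read_camera("scene" if k else "side")[:,:,::-1]; cv2.imwrite(f"pics/b{k}.png",cv2.resize(im[200:300,260:400],None,fx=5,fy=5,interpolation=cv2.INTER_CUBIC))
```

```text
5.875 [ 0.49015892 -0.12258332  0.04540977] [-1.50235031 -0.74616421  2.07286563]
5.925 [ 0.49016821 -0.12257015  0.0454381 ] [-8.41713369e-01  8.18295213e-04  2.56791994e+00]
5.975 [ 0.49013446 -0.12258039  0.04541018] [-2.10193356  0.56255793  3.19201779]
6.025 [ 0.49014445 -0.12258293  0.0454248 ] [-0.62530962 -0.80343986  1.99564575]
```

View pics/b0.png

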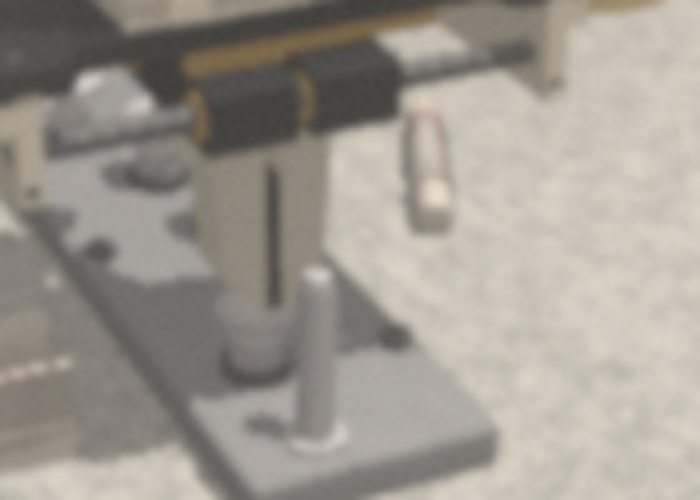

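View pics/b1.png

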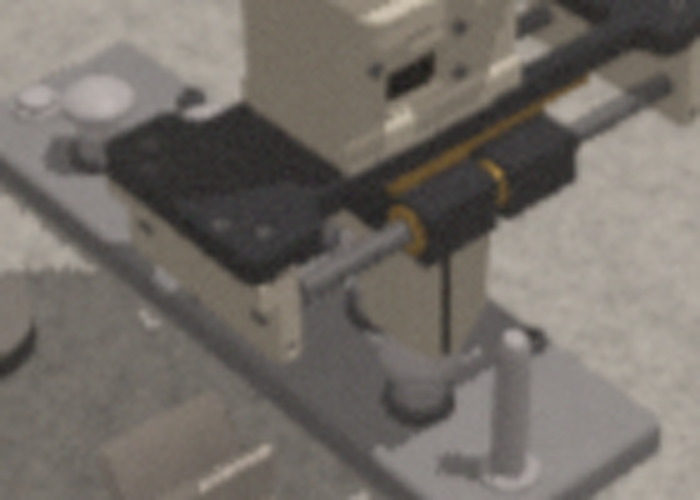

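The force reads about 2.5 N upward, so button_5 is dipped about 4.5 mm with no contact at the post. I'll lift slightly and cross low to button_4.

Emit:
{"name": "carry_out", "arguments": {"targets": [[[0,0,-0.006],0],[[0,0,-0.004],0],[[0.01,0.004,0],0],[[0.01,0.004,0],0],[[0.01,0.004,0],0],[[0.006,0.003,0],0],[[0,0,0],0],[[0,0,0],0]]}}

```text
time: 7.08
tool_pos: [0.506, -0.083, 0.0556]
tool_rot: [3.124, 0.011, 1.576]
contact_force: [-1.1, -0.0, -1.0]
opening: 0.0005
```

Button_4 is at about (0.509, -0.0785), with top at 0.050. I'll correct sideways and dip.

Emit:
{"name": "carry_out", "arguments": {"targets": [[[0.004,0.003,0],0],[[0,0,0.004],0],[[0,0,0.003],0],[[0,0,0.003],0],[[0,0,0],0],[[0,0,0],0],[[0,0,0],0]]}}

```text
time: 7.95
tool_pos: [0.5092, -0.0794, 0.0452]
tool_rot: [3.124, 0.011, 1.575]
contact_force: [-0.8, 0.5, 3.1]
opening: 0.0005
```

Emit:
{"name": "carry_out", "arguments": {"targets": [[[0,0,-0.006],0],[[0,0,-0.004],0],[[0.01,0.001,0],0],[[0.01,0.002,0],0],[[0.01,0.002,0],0],[[0.009,0.001,0],0],[[0,0,0],0],[[0,0,0],0]]}}

```text
time: 8.95
tool_pos: [0.5151, -0.0368, 0.0553]
tool_rot: [3.124, 0.011, 1.576]
contact_force: [-0.3, 0.4, 0.0]
opening: 0.0006
```

Emit:
{"name": "carry_out", "arguments": {"targets": [[[0.004,0.001,0],0],[[0,0,0.004],0],[[0,0,0.003],0],[[0,0,0.003],0],[[0,0,0],0],[[0,0,0],0],[[0,0,0],0]]}}

```text
time: 9.82
tool_pos: [0.5164, -0.0332, 0.0448]
tool_rot: [3.124, 0.011, 1.574]
contact_force: [0.3, 1.4, 2.2]
opening: 0.0009
```

Button_3 is dipped at about 2.2 N. Next is button_2 at (0.508, 0.0145), a move of +0.047 in y and -0.008 in x.

Emit:
{"name": "carry_out", "arguments": {"targets": [[[0,0,-0.006],0],[[0,0,-0.004],0],[[0.01,-0.002,0],0],[[0.01,-0.002,0],0],[[0.01,-0.002,0],0],[[0.01,-0.002,0],0],[[0,0,0],0],[[0,0,0],0]]}}

```text
time: 10.82
tool_pos: [0.507, 0.0103, 0.0547]
tool_rot: [3.124, 0.011, 1.576]
contact_force: [-0.1, 0.0, 0.3]
opening: 0.0004
```

Emit:
{"name": "carry_out", "arguments": {"targets": [[[0.004,0.001,0],0],[[0,0,0.004],0],[[0,0,0.003],0],[[0,0,0.002],0],[[0,0,0],0],[[0,0,0],0],[[0,0,0],0]]}}

```text
time: 11.7
tool_pos: [0.5086, 0.0139, 0.0453]
tool_rot: [3.124, 0.011, 1.574]
contact_force: [-0.7, 1.1, 2.7]
opening: 0.0006
```

Button_2 is dipped at about 2.7 N. Last is button_1 at (0.487, 0.058), a move of +0.044 in y and -0.0215 in x.

Emit:
{"name": "carry_out", "arguments": {"targets": [[[0,0,-0.006],0],[[0,0,-0.004],0],[[0.009,-0.004,0],0],[[0.009,-0.005,0],0],[[0.009,-0.005,0],0],[[0.009,-0.004,0],0],[[0,0,0],0],[[0,0,0],0]]}}

```text
time: 12.7
tool_pos: [0.4883, 0.0529, 0.055]
tool_rot: [3.125, 0.011, 1.576]
contact_force: [-0.0, 0.3, -0.1]
opening: 0.0005
```

Emit:
{"name": "carry_out", "arguments": {"targets": [[[0.005,-0.001,0],0],[[0,0,0.004],0],[[0,0,0.003],0],[[0,0,0.002],0],[[0,0,0],0],[[0,0,0],0],[[0,0,0],0]]}}

```text
time: 13.58
tool_pos: [0.4878, 0.0577, 0.0455]
tool_rot: [3.124, 0.011, 1.575]
contact_force: [0.3, 1.2, 1.5]
opening: 0.0004
```

Run:
```python
from h import *
from cell import monitor
for k in range(3):
  s=monitor.observe(); print(s["time"],s["tool_pos"],s["contact_force"])
  im=eyes.read_camera("scene" if k else "side")[:,:,::-1]; cv2.imwrite(f"pics/e{k}.png",cv2.resize(im[170:300,220:400],None,fx=4,fy=4,interpolation=cv2.INTER_CUBIC))
```

```text
13.575 [0.4878281  0.05769218 0.04545919] [0.29404507 1.20847558 1.54062833]
13.625 [0.48785015 0.05769918 0.04546288] [0.55109347 0.56337165 1.4962767 ]
13.675 [0.48783917 0.05769373 0.04544632] [-0.80278021  0.4954148   0.55724773]
```

View pics/e0.png

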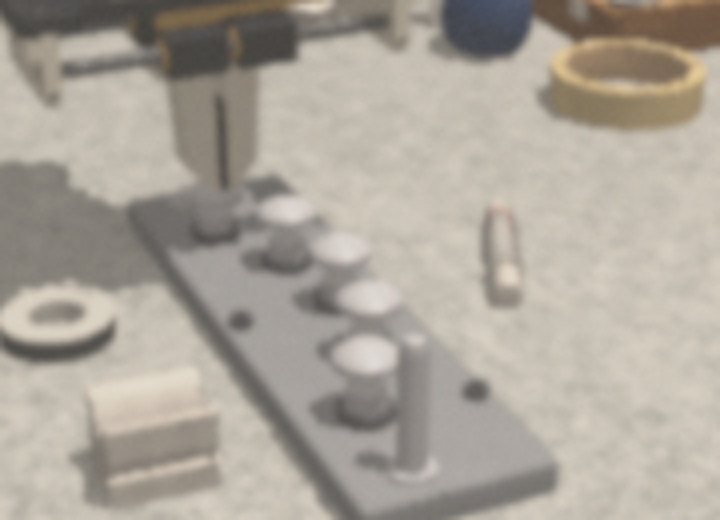

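The tips are on button_1 (about 222,190 in the crop), the other four buttons are up, and the gauges are in place. The force readings are noisy at about 1.2 N, so I'll press 2 mm deeper to be sure of the dip.

Emit:
{"name": "carry_out", "arguments": {"targets": [[[0,0,0.002],0],[[0,0,0],0],[[0,0,0],0]]}}

```text
time: 14.1
tool_pos: [0.4879, 0.0577, 0.0434]
tool_rot: [3.124, 0.011, 1.575]
contact_force: [-0.8, -0.2, 3.5]
opening: 0.0006
```

Run:
```python
from h import *
from cell import monitor
f=[]
for k in range(5):
  s=monitor.observe(); f.append(s["contact_force"]); im=eyes.read_camera("scene")
print(s["tool_pos"],np.mean(f,0))
cv2.imwrite("pics/f.png",cv2.resize(im[170:300,220:400,::-1],None,fx=4,fy=4,interpolation=cv2.INTER_CUBIC))
```

```text
[0.48787115 0.05768537 0.04340646] [-1.26439997 -0.09303677  2.51241886]
```

View pics/f.png

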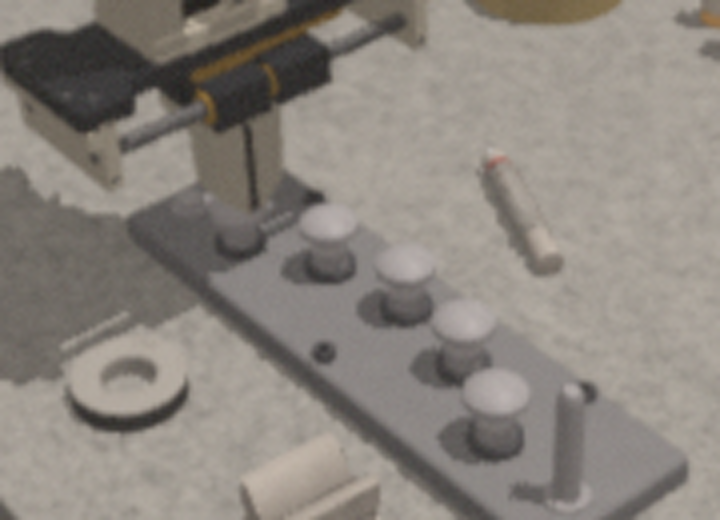

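Button_1 now reads 2.5 N on average, so it is clearly dipped; the other four are up. I'll lift off and retreat.

Emit:
{"name": "carry_out", "arguments": {"targets": [[[0,0,-0.01],0],[[0,0,-0.03],0],[[0,0,-0.04],0],[[0,0,-0.04],0],[[0.03,0,-0.03],0],[[0.04,0,0],0],[[0.04,0,0],0],[[0.03,0,0],0],[[0,0,0],0],[[0,0,0],0]]}}

```text
time: 15.6
tool_pos: [0.4849, 0.2014, 0.2014]
tool_rot: [3.12, 0.011, 1.573]
contact_force: [-0.7, -1.1, -0.0]
opening: 0.0008
```

Run:
```python
from h import *
from cell import monitor
s=monitor.observe(); print(s["time"],s["tool_pos"],s["contact_force"],abs(s["qvel"]).max())
im=eyes.read_camera("scene")[:,:,::-1]
a=cv2.imread("pics/scene0.png")[190:320,220:410];b=im[190:320,220:410]
cv2.imwrite("pics/g.png",cv2.resize(np.hstack([a,b]),None,fx=2,fy=2,interpolation=cv2.INTER_CUBIC))
```

```text
15.6 [0.48487978 0.20138486 0.20140794] [-0.70381551 -1.07965483 -0.00576253] 0.009353230101760536
```

View pics/g.png

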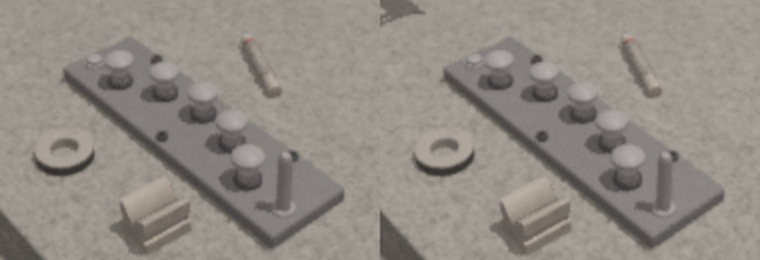

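The before (left) and after (right) halves match: all five buttons are up, and the gauges and post haven't moved. The gripper is clear, so I'm handing in.

```bash
python3 -c "
from cell import order
print(order.hand_in())"
```

```text
the job is handed in; nothing more can be done
None
```

I ran the closed fingertips once along the row, starting at the post end, and all five buttons dipped and came back up. I took them in order, button_5 to button_1, lowering onto each one and crossing between them about 5 mm above the tops. The pass took 15.6 s including looking, and the job is handed in; it gave no verdict.

- **Dips:** From the tool height, the buttons went down about 4.5 to 6.5 mm of their 10 mm travel. The upward force was about 2 to 3.5 N each time.
- **Weak reading:** The first press on button_1 read only about 1.2 N, with noise of about 1 N. I pressed it 2 mm deeper to be sure, and it then averaged 2.5 N.
- **Positions:** The four camera views agreed on the button positions to about 2–3 mm. Button spacing measured about 47 mm, where the text gives 48, and post to button_5 measured 43.5 mm, where it gives 43.
- **Last check:** Compared by eye, the before and after pictures match. All the buttons are up, the post and the three gauges haven't moved, and the gripper is clear about 20 cm up and beyond the plug end.

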